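# Load and balance the tube mixer

## Task

Get the tube mixer running. First take the capped tube from its rest and push it straight down into the mixer's two fork clips, roughly centred (cap to either end), until it sits fully home and the sprung jaw has closed over it; then hang the longer of the two steel saddle weights astride the mixer's balance bar and let go of it, and last of all push the mixer's lever fully over, away from the side where the tube is clipped. Set the weight down on the bar gently, and leave the short saddle, the jar and the beaker standing where they are.

Things in the scene. Friction and masses are not known exactly. Their poses are not given: they have to be found in the camera images.
- mixer: Grey tube mixer, housing 200 (x) x 300 (y) x 60 mm high, fixed to the table. Origin: centre of its underside on the table; flat deck at z = 60. Across its own x: the clips at x = -50 (the side nearer the robot), the balance bar at x = +55; the lever at (0, -118). Clips and bar run along its y.
- clip_seat (a point): Where the middle of the clipped tube's axis belongs, 90 mm above the table; axes as the mixer's. Two forks, 10 mm wide, at y = -35 and +35 (60 mm clear between for fingers): floor 9 mm below this point, on the +x side a fixed aluminium prong up to 20 mm above it, on the -x side a black jaw arm whose bead (radius 3, 8 mm above) overhangs the mouth by 3 mm.
- jaw (a joint): Sprung black jaw (both arms are one piece, hinged 6 mm above the deck along the mixer's y, at mixer x = -64). 0 = closed, grows in rad as it is pushed outwards towards mixer -x; it needs about 0.1 to let the tube by (10 to 15 N of push) and springs back.
- bar_mid (a point): Middle of the balance bar's axis: a steel bar 12 mm in diameter along the mixer's y, 120 mm above the table, between posts of 14 mm diameter at y = -75 and +75. Axes as the mixer's.
- lever_tip (a point): End of the steel toggle lever on the mixer's deck, 60 mm long with its housing on the deck. It starts leaning to the mixer's -x and is pushed over to +x.
- lever (a joint): Lever angle in rad: 0 = leaning towards mixer -x (off), 1.0 = fully over towards mixer +x (running); it stays where it is left.
- rest: Black tube rest on the table, base 120 x 50 x 6 mm, fixed. Origin: centre of its underside. Along its own x, at -35 and +35, two supports 8 mm wide whose side walls reach 33 mm high; they hold the tube's axis 30 mm above the table, along the rest's x.
- tube: Capped amber tube, 18 mm in diameter and 152 mm long, lying in the rest. Origin: on its axis, midway between the supports; x along the tube towards the white cap (24 mm diameter, 20 mm long, from x = +57 to +77); the round end is at x = -75. 50 g.
- long_saddle: Longer steel saddle weight: upside-down U, 55 mm long (its y), 32 wide (x), legs 6 thick and 45 long with a 20 mm gap, bridge 8 thick. Origin: middle of the bridge's underside (rests on the bar; 49 mm above the table at the start); z up. On top a grip rib 10 mm thick (x), 30 long (y), from 8 to 34 mm above the origin. 0.3 kg; stands on the mat.
- short_saddle: The shorter saddle weight, same cross-section but only 28 mm long (y); origin alike. Not needed: leave it.
- mat: Black rubber mat 200 (x) x 100 (y) x 4 mm, fixed, on which the two saddles stand, one at each end of its x, about 100 mm apart. Origin: centre of its underside.
- jar: Small glass jar with a lid, 48 mm in diameter, 70 mm high. Origin under its centre. Leave it.
- beaker: Small glass beaker, 52 mm in diameter, 65 mm high. Origin under its centre. Leave it.
Not all that is in view belongs to the job. What is shaped like the long_saddle but red is not meant. Several things have the shape of the tube; the one meant has the colours described above.

How it is judged (in metres and radians):
On the way, in this order (a step that is already met when the one before it is completed fails the run):
1. the tube sits fully home in both fork clips, jaw closed over it, let go, before the weight hangs and the lever is thrown (x of tube in the frame of clip_seat between -0.004 and 0.004 m and z of tube in the frame of clip_seat between -0.004 and 0.004 m and y of tube in the frame of clip_seat between -0.016 and 0.016 m and angle between the x axis of tube and the y axis of mixer, either way round below 0.08 rad and value of joint jaw below 0.06 rad and contact force between the fingers and tube below 0.1 N and linear speed of tube below 0.03 m/s and value of joint lever below 0.5 rad), for 0.2 s.
2. the long saddle hangs astride the balance bar, let go and at rest, the tube still clipped and the lever not yet thrown (x of tube in the frame of clip_seat between -0.004 and 0.004 m and z of tube in the frame of clip_seat between -0.004 and 0.004 m and y of tube in the frame of clip_seat between -0.016 and 0.016 m and angle between the x axis of tube and the y axis of mixer, either way round below 0.08 rad and value of joint jaw below 0.06 rad and x of long_saddle in the frame of bar_mid between -0.01 and 0.01 m and y of long_saddle in the frame of bar_mid between -0.055 and 0.055 m and z of long_saddle in the frame of bar_mid between 0.001 and 0.012 m and angle between long_saddle's own z axis and vertical below 0.35 rad and angle between the y axis of long_saddle and the y axis of mixer, either way round below 0.3 rad and contact force between the fingers and long_saddle below 0.1 N and linear speed of long_saddle below 0.03 m/s and value of joint lever below 0.5 rad), for 0.3 s.
3. the lever is fully over (value of joint lever above 0.85 rad), for 0.1 s.
At the end, for the whole second after the job is handed in: Tube clipped: 4 mm across and in height, 16 along, 0.08 rad; jaw below 0.06 rad. Long saddle astride the bar: bridge underside 1-12 mm above its axis, 10 mm across, 55 mm along, tilt 0.35, yaw 0.30 rad. Lever past 0.85 rad. At rest; short saddle, jar, beaker not shifted over 30 mm (x of tube in the frame of clip_seat between -0.004 and 0.004 m and z of tube in the frame of clip_seat between -0.004 and 0.004 m and y of tube in the frame of clip_seat between -0.016 and 0.016 m and angle between the x axis of tube and the y axis of mixer, either way round below 0.08 rad and value of joint jaw below 0.06 rad and x of long_saddle in the frame of bar_mid between -0.01 and 0.01 m and y of long_saddle in the frame of bar_mid between -0.055 and 0.055 m and z of long_saddle in the frame of bar_mid between 0.001 and 0.012 m and angle between long_saddle's own z axis and vertical below 0.35 rad and angle between the y axis of long_saddle and the y axis of mixer, either way round below 0.3 rad and value of joint lever above 0.85 rad and linear speed of tube below 0.02 m/s and linear speed of long_saddle below 0.03 m/s and distance of each of short_saddle, jar, beaker from where it was at the start of the episode below 0.03 m); the robot touches nothing.
It fails at once if the short saddle, the jar or the beaker is shifted by more than 30 mm (distance of any of short_saddle, jar, beaker from where it was at the start of the episode above 0.03 m).
It fails at once if the weight is dropped or slammed onto the bar: it moves faster than 0.4 m/s while astride it (x of long_saddle in the frame of bar_mid between -0.02 and 0.02 m and y of long_saddle in the frame of bar_mid between -0.07 and 0.07 m and z of long_saddle in the frame of bar_mid between -0.02 and 0.015 m and linear speed of long_saddle above 0.4 m/s).
It also fails if it takes over 58 s, if anything falls off the work surface, if the arm or the gripper's body presses on something with over 40 N, if the wrist force passes 120 N, or if a joint passes its speed limit or range.

## Robot

A 6-joint arm with a two-finger parallel gripper is mounted at the origin on the work surface. World frame = base frame: x ahead of the robot, y to its left, z up, the work surface at z = 0. Lengths are in mm, angles in rad, forces in N, time in s.
With the tool pointing down it reaches from about 350 to 875 mm from the base axis. Payload 4.2 kg.
Tool frame: the origin (TCP) lies midway between the tips of the shut fingers; the grasp point (between the pads) lies 19 mm behind it (arm.tcp_to_grasp is the distance from the TCP to the grasp point, in mm); z points along the fingers, y is the line along which they close (so a half turn about z gives the same grasp; the last joint's range is limited). The gripper opens to 85 mm and grips with 20 to 120 N. Pads are 22 mm wide; open, the fingers measure 114 mm over their backs; the gripper's body (76 mm by 85 mm) begins 54 mm behind the grasp point. The pads swing forward as they close: fully open they stand 13 mm farther back than shut.
Start: joints at [1.57, 0.385, 0.008, 0, -1.194, -0.259], TCP at [160.523, 604.013, 231.312] pointing down, gripper open.
Joint ranges: [-3.14, 3.14], [-1.21, 2.06], [-1.07, 1.41], [-3.16, 2.05], [-2.99, -0.16], [-3.1, 3.1]. Speed limits (rad/s): [2.79, 2.79, 3.14, 3.14, 3.14, 3.14].

## Interface

Orientations are given as a unit quaternion [x, y, z, w].
In Python, from bench import arm, get_image gives the robot as it stands.
- The arm moves only by the tool drive_tool, never from a script. Its argument "deltas" is a list of rows, each a list of 2 entries, a list of its own where there are three numbers: the shift along the tool's x, y, z in cm, then the turn, a rotation vector about the tool's x, y, z in degrees. In form: [[[x, y, z], [ax, ay, az]], ...]. A call has 1 to 12 rows; each row shifts and turns the commanded pose from where the row before left it, along the tool's axes as they then stand; what a row does not reach is not made up. A row lasts 1/10 s, in which the tool goes at most 50 mm and 8.59 degrees, less where a joint would pass 70% of its speed; a pose out of reach is approached as far as the arm can. A call with a gripper value outside its range is refused whole. "claw" is the finger opening in cm, from 0 to 8.54, set as the call begins (left out, the last holds). The fingers move at their own pace and stop on an object; the grip force is fixed at half the most. Time passes only in rows, so rows that do not move let the fingers close. It gives the time, the measured TCP pose, the force, the opening and the grip force at its end, in the units of the state.
- arm.read_state(): the state, without advancing time (a new reading comes with each control period).
- get_image(name): name is "side" or "top"; returns a dict with "img" (480x640x3 uint8, red, green, blue), "fx", "fy", "cx", "cy" (pixels), "eye" and "orientation" of the camera in the world. Camera axes: x right, y down, z forward; pixel columns grow to the right and rows downward; lengths in mm; the calibration is good to about 2 mm. A picture is of the moment at which its call begins. There is no depth.
- arm.job_done(): hands the job in; it is judged then, once.
The state is a dict: "clock": time; "joints": joint angles; "joint_vel": joint speeds; "joint_efforts": joint torques, N m; "position": TCP position; "ee_rot": TCP orientation; "contact_force": force on the tool from outside, world axes, zero at the start; "wrist_torque": the same for the moment, N m; "gripper_width": finger opening in mm; "grasp_force": force on a finger pad.
Only numpy, scipy, OpenCV 4.12 (cv2) and the standard library are available. Lean on these libraries where they do the work, as an engineer would, in place of code of your own. Each camera call takes 0.05 s, during which the arm holds its last target. There are 200 camera calls.

## Working session

There is one attempt and no reset: what is moved stays moved. The work goes in short steps, Python scripts to look and compute and a tool call to move; the robot and the scene stay as the last step left them, time stands still between calls to the robot, and variables do not carry over. Pictures are saved under pics/ and viewed, at most 12 in all, crops included, and the job is handed in when it is done.

Besides the shell and the picture viewer there is one more tool, called after ">>>" in YAML: its name, and indented under it one key for each argument. drive_tool: Moves the arm, as the interface text tells. Its arguments: {"type":"object","properties":{"deltas":{"type":"array"},"claw":{"type":"number"}},"required":["deltas"]}

```bash
mkdir -p pics; ls
cat > h.py <<'E'
import numpy as np, cv2
from scipy.spatial.transform import Rotation as R
from bench import arm, get_image
def ray(im,u,v):
    d=R.from_quat(im["orientation"]).apply([(u-im["cx"])/im["fx"],(v-im["cy"])/im["fy"],1.])
    return np.array(im["eye"],float),d/np.linalg.norm(d)
def onz(im,u,v,z):
    e,d=ray(im,u,v); return e+d*(z-e[2])/d[2]
def tri(im1,p1,im2,p2):
    (a,d),(b,f)=ray(im1,*p1),ray(im2,*p2)
    s=np.linalg.lstsq(np.c_[d,-f],b-a,rcond=None)[0]
    P,Q=a+d*s[0],b+f*s[1]; return (P+Q)/2,np.linalg.norm(P-Q)
def proj(im,P):
    c=R.from_quat(im["orientation"]).inv().apply(np.array(P,float)-im["eye"])
    return im["fx"]*c[...,0]/c[...,2]+im["cx"],im["fy"]*c[...,1]/c[...,2]+im["cy"]
def save(im,n): cv2.imwrite("pics/"+n,im["img"][:,:,::-1])
E
python3 - <<'E'
from h import *
import pickle
ims={n:get_image(n) for n in("side","top")}
pickle.dump(ims,open("ims.pkl","wb"))
for n,i in ims.items(): save(i,n+"0.png"); print(n,i["fx"],i["eye"],i["orientation"])
print(arm.read_state())
E
```

```text
pics
side 470.36020703864006 [  62.99557663 -572.78321314  816.84545957] [ 0.87355358 -0.28565158  0.12272362 -0.37449464]
top 507.63591162254585 [ 331.53088396   32.42044453 1463.15781104] [-0.7005053   0.71074269 -0.04425613  0.04667496]
{'clock': 0.1, 'joints': array([ 1.56955680e+00,  3.85478479e-01,  6.78661882e-03, -4.07340595e-04,
       -1.19399367e+00, -2.58624557e-01]), 'joint_vel': array([ 0.00010758, -0.00141223,  0.00349148,  0.00063226, -0.00194206,
       -0.00103381]), 'joint_efforts': array([-8.46679177e-05, -3.93321025e+01,  1.88927847e+01,  4.19783100e+00,
       -2.60120098e-03,  1.87487913e-06]), 'position': array([160.43544802, 603.53403886, 230.34522764]), 'ee_rot': array([ 9.91560505e-01, -1.29641183e-01, -6.65178218e-05,  9.61085210e-04]), 'contact_force': array([ 0.02785673, -0.29297036, -0.15802969]), 'wrist_torque': array([0.00576542, 0.04304137, 0.0066605 ]), 'grasp_force': 0.0, 'gripper_width': 85.36502033631005}
```

View pics/top0.png

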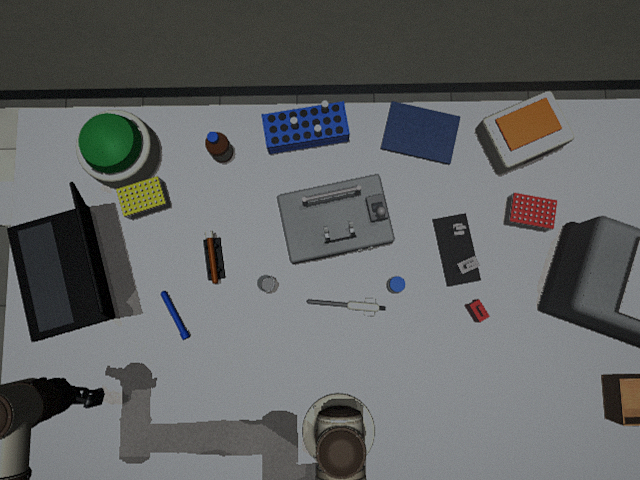

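View pics/side0.png

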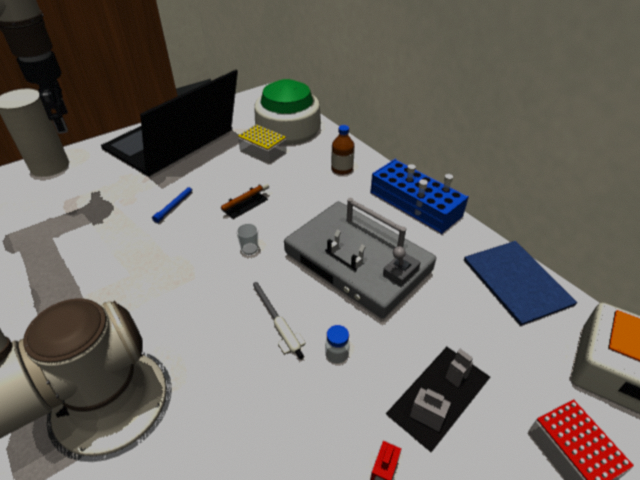

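The top view shows the mixer at about (335,218), the tube rest at (213,257) and the mat at (457,250) with the long saddle at (467,265). The jar (397,284) and the beaker (267,284) stand near the mixer. I'll zoom in for detail.

Run:
```python
from h import *
import pickle
ims=pickle.load(open("ims.pkl","rb"))
def crop(n,x,y,w,h,W,H):
    return cv2.resize(ims[n]["img"][y:y+h,x:x+w,::-1],(W,H),interpolation=cv2.INTER_CUBIC)
a=np.hstack([crop("top",270,168,130,100,520,400),crop("top",190,225,46,66,279,400)])  # x4, x6.06
cv2.imwrite("pics/c1.png",a)
b=np.hstack([crop("side",280,190,160,130,480,390),crop("side",215,175,60,45,320,240).repeat(1,0) if 0 else cv2.copyMakeBorder(crop("side",215,175,60,45,320,240),0,150,0,0,cv2.BORDER_CONSTANT)])
c=np.hstack([crop("top",430,208,56,80,140,200),crop("side",385,340,110,110,200,200)])
cv2.imwrite("pics/c2.png",b)
d=np.hstack([crop("top",430,208,56,80,406,580),crop("side",385,340,80,115,394,580)[:,:]])
cv2.imwrite("pics/c3.png",d)
```

```text
(no output)
```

View pics/c1.png

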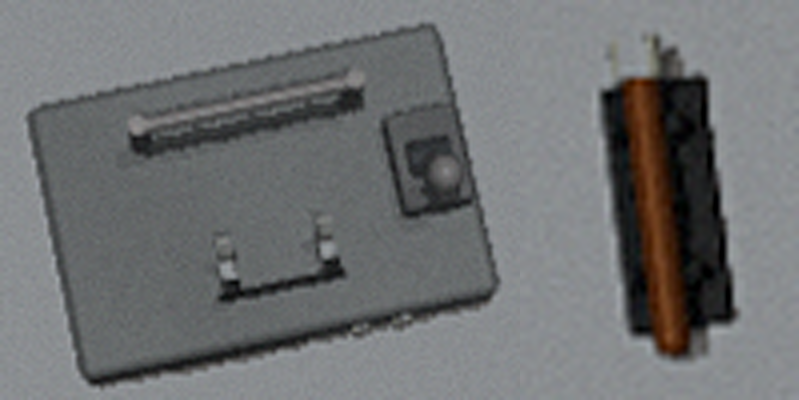

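View pics/c2.png

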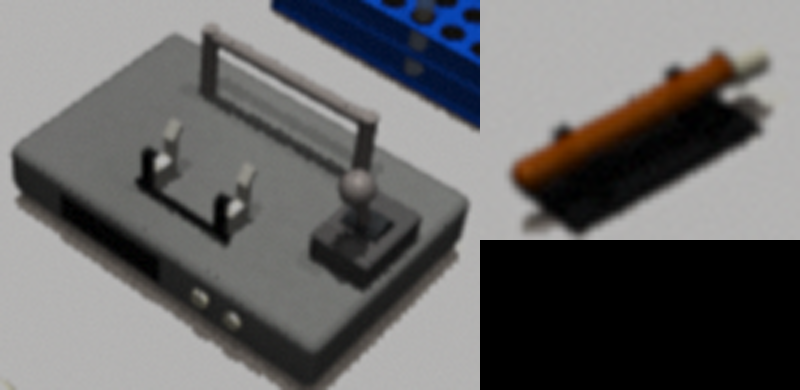

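View pics/c3.png

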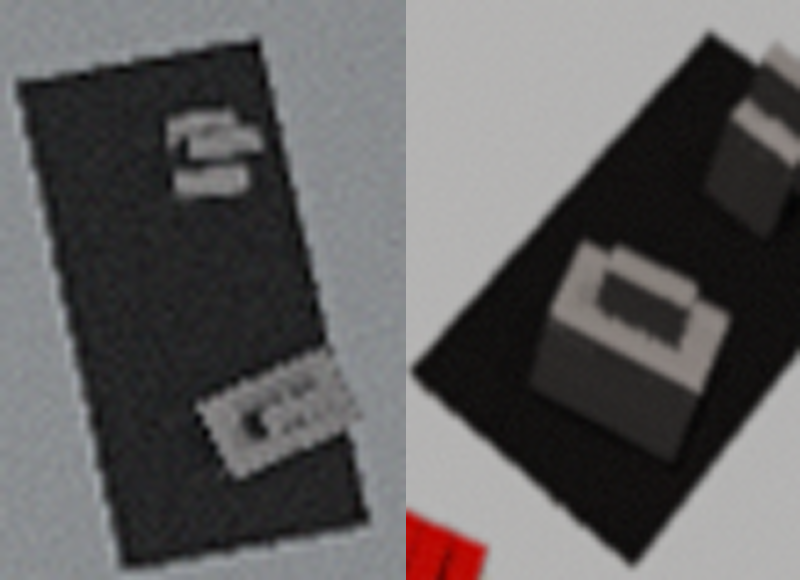

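The mixer's forks, bar and lever ball show clearly in the enlarged crops. So do the tube (amber, cap pointing to +x in the world) and the long saddle. Now I'll triangulate them.

```bash
cat > m.py <<'E'
from h import *
import pickle
ims=pickle.load(open("ims.pkl","rb")); T,S=ims["top"],ims["side"]
t=lambda x,y:(270+x/4-.375,168+y/4-.375); s=lambda x,y:(280+x/3-.33,190+y/3-.33)
k=lambda x,y:(430+x/7.25-.43,208+y/7.25-.43); q=lambda x,y:(385+(x-406)/4.925-.4,340+y/5.043-.4)
pairs={"barL":(t(138,126),s(210,31)),"barR":(t(358,77),s(370,118)),
"ball":(t(444,174),s(357,187)),"prL":(t(223,240),s(174,124)),"prR":(t(322,221),s(247,170)),
"c++":(t(30,112),s(175,35)),"c+-":(t(438,25),s(468,198)),"c-+":(t(88,375),s(12,153)),"c--":(t(496,285),s(310,345)),
"sA":(k(197,402),q(585,240)),"sB":(k(330,348),q(729,318)),"sC":(k(362,412),q(700,390)),"sD":(k(240,480),q(548,310))}
for n,(a,b) in pairs.items():
    P,e=tri(T,a,S,b); print(n,P.round(1),round(e,1))
# tube by colour mask
for n,I in ims.items():
    hsv=cv2.cvtColor(I["img"],cv2.COLOR_RGB2HSV)
    m=((hsv[...,0]>5)&(hsv[...,0]<20)&(hsv[...,1]>150)&(hsv[...,2]>60)).astype(np.uint8)
    x0,x1,y0,y1=(190,236,225,291) if n=="top" else (215,275,175,220)
    z=np.zeros_like(m); z[y0:y1,x0:x1]=m[y0:y1,x0:x1]
    ys,xs=np.nonzero(z); c=np.array([xs.mean(),ys.mean()]); r=cv2.minAreaRect(np.c_[xs,ys].astype(np.float32)); print(n,len(xs),c,r)
    u=np.linalg.svd(np.c_[xs,ys]-c,full_matrices=False)[2][0]; pr=(np.c_[xs,ys]-c)@u
    A,B=c+u*pr.min(),c+u*pr.max()
    print(A,B,onz(I,*A,30).round(1),onz(I,*B,30).round(1))
E
python3 m.py
```

```text
barL [628.8  83.9 121.6] 1.5
barR [659.7 -64.8 122.3] 0.5
ball [ 590.7 -120.3  136.4] 3.4
prL [551.9  28.2 106. ] 0.5
prR [565.  -39.6 103.9] 1.2
c++ [656.2 162.5  53. ] 3.5
c+- [ 712.2 -127.1   58.5] 0.3
c-+ [466.8 123.8  50.4] 0.5
c-- [ 524.5 -161.7   57.4] 2.0
sA [ 456.1 -336.8   53. ] 1.5
sB [ 475.5 -388.1   54.6] 0.4
sC [ 450.4 -399.5   51.6] 0.9
sD [ 424.9 -349.9   58.4] 0.0
side 176 [241.08522727 197.09659091] ((241.04139709472656, 196.6592254638672), (4.708713054656982, 44.2938232421875), 61.38954162597656)
[260.74024699 186.51740606] [221.7366967  207.51080999] [543.8 360.6  30. ] [415.  343.1  30. ]
top 207 [211.57487923 260.16425121] ((211.5, 259.9999694824219), (44.53578567504883, 4.785548686981201), 82.56858825683594)
[208.76955803 237.90302164] [214.33710919 282.08353634] [539.7 361.1  30. ] [413.5 343.5  30. ]
```

```bash
cat >> h.py <<'E'
def go(x,y,z,yaw):
    s=arm.read_state(); r=R.from_quat(s["ee_rot"]); X=r.apply([1,0,0]); cy=np.degrees(np.arctan2(X[1],X[0]))
    d=(yaw-cy+90)%180-90; n=R.from_euler("z",yaw,degrees=True)*R.from_euler("x",180,degrees=True)
    if abs((cy+d-yaw+180)%360-180)>90: n=n*R.from_euler("z",180,degrees=True)
    rv=(r.inv()*n).as_rotvec(degrees=True)
    print("t",round(s["clock"],2),"pos",s["position"].round(1),"yaw",cy.round(2),"j1,j6",s["joints"][[0,5]].round(2))
    print("turn(tool) deg",rv.round(2),"then shift cm",(n.inv().apply(np.array([x,y,z])-s["position"])/10).round(2))
E
python3 - <<'E'
exec(open('m.py').read().split('# tube')[0].replace('print(n,P','(n,P'))
print(tri(T,(208.77,237.9),S,(260.74,186.5)),tri(T,(214.34,282.1),S,(221.74,207.5)))
go(486.4,353.3,110,7.9)
E
```

```text
(array([541.2978286 , 359.92581607,  31.25492283]), np.float64(3.9314021303896407)) (array([414.19226385, 343.10236669,  30.3112912 ]), np.float64(1.6361718678347463))
t 0.1 pos [160.4 603.5 230.3] yaw -14.9 j1,j6 [ 1.57 -0.26]
turn(tool) deg [ 1.10e-01  2.00e-02 -2.28e+01] then shift cm [28.85 29.27 12.03]
```

>>> drive_tool:
  deltas:
    - [[0,0,0],[0,0,-7.6]]
    - [[0,0,0],[0,0,-7.6]]
    - [[0,0,0],[0,0,-7.6]]
    - [[3.2,3.25,1.3],[0,0,0]]
    - [[3.2,3.25,1.3],[0,0,0]]
    - [[3.2,3.25,1.3],[0,0,0]]
    - [[3.2,3.25,1.3],[0,0,0]]
    - [[3.2,3.25,1.3],[0,0,0]]
    - [[3.2,3.25,1.3],[0,0,0]]
    - [[3.2,3.25,1.3],[0,0,0]]
    - [[3.2,3.25,1.3],[0,0,0]]
    - [[3.2,3.25,1.3],[0,0,0]]
  claw: 7

```text
clock: 1.3
position: [487.1, 352.5, 113.5]
ee_rot: [0.998, 0.069, -0.0, 0.0]
contact_force: [0.4, 1.4, -0.9]
gripper_width: 70.1
grasp_force: 0.0
```

```bash
python3 -c "
from h import *
go(486.4,353.3,14,7.9)"
```

```text
t 1.3 pos [487.1 352.5 113.5] yaw 7.92 j1,j6 [0.9  0.81]
turn(tool) deg [0.02 0.03 0.02] then shift cm [-0.06 -0.09  9.95]
```

>>> drive_tool:
  deltas:
    - [[-0.06,-0.09,3],[0,0,0]]
    - [[0,0,3],[0,0,0]]
    - [[0,0,2.5],[0,0,0]]
    - [[0,0,1.2],[0,0,0]]
    - [[0,0,0],[0,0,0]]
    - [[0,0,0],[0,0,0]]

```text
clock: 1.9
position: [485.8, 355.4, 18.0]
ee_rot: [0.998, 0.069, 0.001, -0.0]
contact_force: [0.1, 0.1, 0.2]
gripper_width: 69.8
grasp_force: 0.0
```

>>> drive_tool:
  deltas:
    - [[0,0,0],[0,0,0]]
    - [[0,0,0],[0,0,0]]
    - [[0,0,0],[0,0,0]]
    - [[0,0,0],[0,0,0]]
    - [[0,0,0],[0,0,0]]
    - [[0,0,0],[0,0,0]]
    - [[0,0,0],[0,0,0]]
  claw: 0

```text
clock: 2.6
position: [485.6, 353.9, 18.3]
ee_rot: [0.998, 0.069, 0.0, 0.001]
contact_force: [0.3, -4.9, 5.2]
gripper_width: 16.0
grasp_force: 58.5
```

>>> drive_tool:
  deltas:
    - [[0,0,0],[0,0,0]]
    - [[0,0,0],[0,0,0]]
    - [[0,0,0.5],[0,0,0]]
    - [[0,0,0],[0,0,0]]
  claw: 4

```text
clock: 3.0
position: [484.8, 354.6, 11.3]
ee_rot: [0.998, 0.069, -0.001, 0.0]
contact_force: [0.5, -0.4, -0.1]
gripper_width: 39.7
grasp_force: 0.0
```

>>> drive_tool:
  deltas:
    - [[0,0,0],[0,0,0]]
    - [[0,0,0],[0,0,0]]
    - [[0,0,0],[0,0,0]]
    - [[0,0,0],[0,0,0]]
    - [[0,0,0],[0,0,0]]
    - [[0,0,0],[0,0,0]]
  claw: 0

```text
clock: 3.6
position: [485.2, 353.8, 12.3]
ee_rot: [0.998, 0.069, -0.0, 0.001]
contact_force: [2.1, -5.6, 0.8]
gripper_width: 16.1
grasp_force: 58.5
```

>>> drive_tool:
  deltas:
    - [[0,0,-2],[0,0,0]]
    - [[0,0,-4],[0,0,0]]
    - [[0,0,-4],[0,0,0]]
    - [[0,0,-4],[0,0,0]]
    - [[0,0,-2],[0,0,0]]
    - [[0,0,0],[0,0,0]]

```text
clock: 4.2
position: [486.8, 357.4, 176.7]
ee_rot: [0.998, 0.069, 0.004, -0.004]
contact_force: [-0.2, -0.4, -0.2]
gripper_width: 16.4
grasp_force: 58.5
```

```bash
python3 -c "
from h import *
go(544,-9.5,170,-78.6)"
```

```text
t 4.2 pos [486.8 357.4 176.7] yaw 7.96 j1,j6 [0.9  0.81]
turn(tool) deg [-6.600e-01 -4.000e-02  8.656e+01] then shift cm [37.1   1.65  0.67]
```

>>> drive_tool:
  deltas:
    - [[0,0,0],[-0.6,0,7.87]]
    - [[0,0,0],[0,0,7.87]]
    - [[0,0,0],[0,0,7.87]]
    - [[0,0,0],[0,0,7.87]]
    - [[0,0,0],[0,0,7.87]]
    - [[0,0,0],[0,0,7.87]]
    - [[0,0,0],[0,0,7.87]]
    - [[0,0,0],[0,0,7.87]]
    - [[0,0,0],[0,0,7.87]]
    - [[0,0,0],[0,0,7.87]]
    - [[0,0,0],[0,0,7.87]]

```text
clock: 5.3
position: [484.7, 355.1, 170.5]
ee_rot: [0.772, -0.636, 0.003, 0.004]
contact_force: [0.3, 0.0, -0.5]
gripper_width: 15.8
grasp_force: 58.6
```

>>> drive_tool:
  deltas:
    - [[4.1,0.18,0],[0,0,0]]
    - [[4.1,0.18,0],[0,0,0]]
    - [[4.1,0.18,0],[0,0,0]]
    - [[4.1,0.18,0],[0,0,0]]
    - [[4.1,0.18,0],[0,0,0]]
    - [[4.1,0.18,0.1],[0,0,0]]
    - [[4.1,0.18,0.2],[0,0,0]]
    - [[4.1,0.18,0.2],[0,0,0]]
    - [[4.1,0.18,0.2],[0,0,0]]
    - [[0,0,0],[0,0,0]]
    - [[0,0,0],[0,0,0]]
    - [[0,0,0],[0,0,0]]

```text
clock: 6.5
position: [541.9, -9.5, 168.4]
ee_rot: [0.774, -0.634, 0.003, 0.004]
contact_force: [0.8, 0.3, -0.3]
gripper_width: 15.8
grasp_force: 58.6
```

Run:
```python
from h import *
import pickle
ims={n:get_image(n) for n in("side","top")}
pickle.dump(ims,open("ims2.pkl","wb"))
go(544,-9.5,150,-78.6); print(arm.read_state()["ee_rot"])
def crop(n,x,y,w,h,W,H): return cv2.resize(ims[n]["img"][y:y+h,x:x+w,::-1],(W,H),interpolation=cv2.INTER_CUBIC)
cv2.imwrite("pics/d1.png",np.hstack([crop("top",270,150,130,130,400,400),crop("side",280,170,130,130,400,400)]))
```

```text
t 6.6 pos [542.   -9.1 168.9] yaw -78.56 j1,j6 [ 0.29 -0.1 ]
turn(tool) deg [ 0.08 -0.58  0.04] then shift cm [ 0.08 -0.19  1.89]
[ 0.77405117 -0.63310248  0.00345351  0.0037561 ]
```

View pics/d1.png

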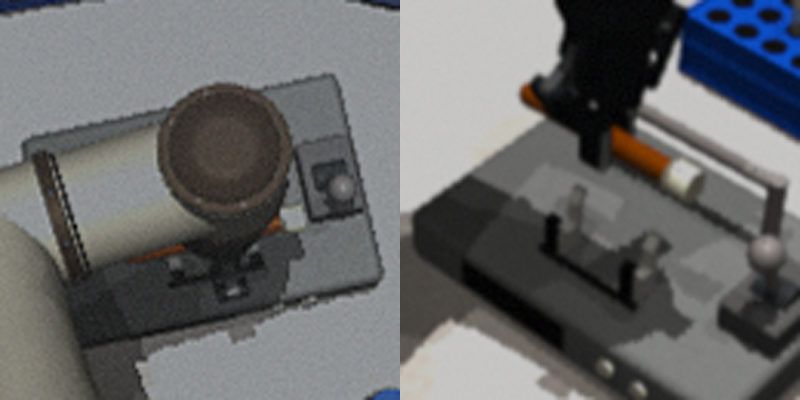

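The side view shows the tube level in the gripper, with the cap at (685,178) in the crop, above and behind the forks. I'll use the held tube, whose pose is known from the arm, to find the camera's bias, then fit the mixer pose from each view.

```bash
cat > f.py <<'E'
exec(open('m.py').read().split('for n,(a,b)')[0])
I2=pickle.load(open("ims2.pkl","rb"))
st=arm.read_state(); r=R.from_quat(st["ee_rot"]); tc=st["position"]+r.apply([0,0,-17.7]); ax=r.apply([1,0,0])
for n,I in I2.items():
    hsv=cv2.cvtColor(I["img"],cv2.COLOR_RGB2HSV); m=(hsv[...,0]>5)&(hsv[...,0]<20)&(hsv[...,1]>130)&(hsv[...,2]>50)
    z=np.zeros_like(m); z[170:260,280:400]=m[170:260,280:400]; ys,xs=np.nonzero(z)
    # offset of each orange pixel from predicted axis, in image
    (u0,v0),(u1,v1)=proj(I,tc-70*ax),proj(I,tc+70*ax); d=np.array([u1-u0,v1-v0]); L=np.hypot(*d); d/=L
    off=(xs-u0)*-d[1]+(ys-v0)*d[0]; al=((xs-u0)*d[0]+(ys-v0)*d[1])/L*140-70
    print(n,len(xs),"axis",(u0,v0),(u1,v1),"normal",(-d[1],d[0]),"px/mm",L/140)
    for a,b in((-80,-30),(-30,20),(20,60)):
        k_=(al>a)&(al<b)
        if k_.sum()>5: print(a,b,k_.sum(),off[k_].min(),off[k_].max(),off[k_].mean())
    print("along",al.min(),al.max())
M={"barL":(55,75,126),"barR":(55,-75,126),"c++":(100,150,60),"c+-":(100,-150,60),"c-+":(-100,150,60),"c--":(-100,-150,60)}
M["barL"]=(55,75,122);M["barR"]=(55,-75,122)
for nm,I,j in(("top",T,0),("side",S,1)):
    A=np.array([M[k_][:2] for k_ in M],float); B=np.array([onz(I,*pairs[k_][j],M[k_][2])[:2] for k_ in M])
    a0,b0=A.mean(0),B.mean(0); U,_,V=np.linalg.svd((A-a0).T@(B-b0)); Rm=(U@V).T; t0=b0-Rm@a0
    print(nm,"yaw",np.degrees(np.arctan2(Rm[1,0],Rm[0,0])),"c",t0,"res",(B-(A@Rm.T+t0)).round(1).tolist())
    print(" seat",Rm@[-50,0]+t0,"barmid",Rm@[55,0]+t0)
    for p in("prL","prR"): print("  ",p,"in seat frame",(Rm.T@(onz(I,*pairs[p][j],110)[:2]-t0)+[50,0]).round(1))
    print("   ball",(Rm.T@(onz(I,*pairs["ball"][j],133)[:2]-t0)).round(1))
E
python3 f.py
```

```text
side 178 axis (np.float64(320.9217589073176), np.float64(199.81257041649366)) (np.float64(373.0513315606853), np.float64(229.10634411851134)) normal (np.float64(-0.4898913754944776), np.float64(0.8717834824175833)) px/mm 0.427117624835705
-80 -30 27 -2.1083899618267736 2.6324195571842486 0.6422578002204465
-30 20 58 -4.7081617413863075 2.7559974934488363 -1.3095607656701918
20 60 93 -4.160376064682842 3.087784633009562 -0.585224631623629
along -73.9603535567939 49.49794837063759
top 48 axis (np.float64(313.1249139064879), np.float64(232.07013406856163)) (np.float64(366.8091180417553), np.float64(220.42313490454956)) normal (np.float64(0.21202148524655745), np.float64(0.9772650048957263)) px/mm 0.392379343417818
-80 -30 30 0.15350326117343016 2.4955704626933723 1.5430642616498775
20 60 16 -2.0692157402448252 2.3930663137406913 0.49092724627288997
along -73.84452459271067 53.26976382520951
top yaw 11.502533769232402 c [589.27858373  -0.87568325] res [[-0.1, 0.7], [1.5, -1.3], [-4.3, -3.3], [-5.5, 1.1], [4.7, -3.1], [3.7, 5.9]]
 seat [540.28278938 -10.8462467 ] barmid [643.17395752  10.09193655]
   prL in seat frame [18.7 36. ]
   prR in seat frame [ 17.1 -32.1]
   ball [ -23.  -116.5]
side yaw 11.794009326664494 c [588.10177113  -4.06297883] res [[2.6, 2.7], [2.9, 1.5], [-3.0, -8.1], [-5.6, 2.4], [1.9, -7.2], [1.1, 8.7]]
 seat [539.15733288 -14.28266399] barmid [641.9406532    7.17867485]
   prL in seat frame [17.5 36.4]
   prR in seat frame [ 15.4 -34. ]
   ball [ -16.7 -113.7]
```

Run:
```python
exec(open('m.py').read().split('for n,(a,b)')[0])
a=np.radians(11.5); c=np.array([541,-11.])
Rm=np.array([[np.cos(a),-np.sin(a)],[np.sin(a),np.cos(a)]])
def sh(n,I,p,z): print(n,z,(Rm.T@(onz(I,*p,z)[:2]-c)).round(1))
sh("T floorL",T,t(229,270),81);sh("T floorR",T,t(327,252),81);sh("S floorL",S,s(163,160),81);sh("S floorR",S,s(236,208),81)
sh("T jawL",T,t(229,291),100);sh("T jawR",T,t(337,270),100);sh("S jawL",S,s(150,150),101);sh("S jawR",S,s(221,197),101)
sh("T prL",T,t(223,240),109);sh("T prR",T,t(322,220),109)
# intensity profiles along mixer x through each fork in top and side (value channel)
for n,I in(("T",T),("S",S)):
    for y in(-35,35):
        L=[]
        for x in range(-24,28,2):
            P=Rm@[x,y]+c; u,v=proj(I,np.array([P[0],P[1],95.]))
            L.append(int(cv2.getRectSubPix(I["img"][:,:,1].copy(),(1,1),(float(u),float(v)))[0,0]))
        print(n,y,L)
print("bar", [ (Rm.T@(onz(I,*pairs[k_][j],120+2*j)[:2]-c)).round(1) for I,j in((T,0),(S,1)) for k_ in("barL","barR")])
```

```text
T floorL 81 [ 1.3 35.7]
T floorR 81 [ -0.9 -32.9]
S floorL 81 [ 3.5 33.8]
S floorR 81 [  1.4 -38.2]
T jawL 100 [-15.4  39.4]
T jawR 100 [-17.1 -35.2]
S jawL 101 [-10.8  34.5]
S jawR 101 [-13.2 -34.9]
T prL 109 [18.2 36.2]
T prR 109 [ 17.2 -32.1]
T -35 [104, 72, 40, 23, 31, 32, 30, 34, 60, 95, 126, 139, 143, 137, 118, 76, 77, 98, 110, 108, 111, 122, 121, 112, 100, 103]
T 35 [108, 86, 46, 25, 26, 33, 32, 21, 55, 124, 141, 140, 138, 145, 133, 105, 73, 91, 103, 108, 108, 121, 127, 115, 93, 92]
S -35 [97, 68, 40, 16, 7, 3, 9, 16, 21, 46, 74, 95, 107, 100, 87, 70, 66, 79, 104, 120, 123, 117, 108, 105, 97, 100]
S 35 [101, 89, 56, 27, 5, 4, 7, 15, 23, 42, 67, 90, 102, 101, 92, 79, 68, 77, 96, 112, 115, 112, 103, 95, 96, 94]
bar [array([104.8,  76. ]), array([106. , -76.5]), array([105.3,  74.8]), array([106.1, -76.4])]
```

```bash
python3 -c "
from h import *
go(541.8,-10.8,108,-78.5)"
```

```text
t 6.6 pos [542.   -9.1 168.9] yaw -78.56 j1,j6 [ 0.29 -0.1 ]
turn(tool) deg [ 0.08 -0.58 -0.06] then shift cm [0.16 0.05 6.09]
```

>>> drive_tool:
  deltas:
    - [[0.16,0.05,1.5],[0,-0.5,0]]
    - [[0,0,1.5],[0,0,0]]
    - [[0,0,1.5],[0,0,0]]
    - [[0,0,1.5],[0,0,0]]
    - [[0,0,0],[0,0,0]]
    - [[0,0,0],[0,0,0]]
    - [[0,0,0],[0,0,0]]

```text
clock: 7.3
position: [542.6, -11.6, 110.1]
ee_rot: [0.774, -0.633, 0.001, 0.0]
contact_force: [0.7, -0.0, -0.2]
gripper_width: 16.3
grasp_force: 58.6
```

Run:
```python
from h import *
import pickle
go(541.8,-10.8,73,-78.5)
i=get_image("side"); pickle.dump(i,open("s3.pkl","wb"))
cv2.imwrite("pics/d2.png",cv2.resize(i["img"][180:280,300:420,::-1],(720,600),interpolation=cv2.INTER_CUBIC))
```

```text
t 7.3 pos [542.6 -11.6 110.1] yaw -78.59 j1,j6 [ 0.28 -0.08]
turn(tool) deg [-0.03 -0.1  -0.09] then shift cm [-0.09  0.06  3.71]
```

View pics/d2.png

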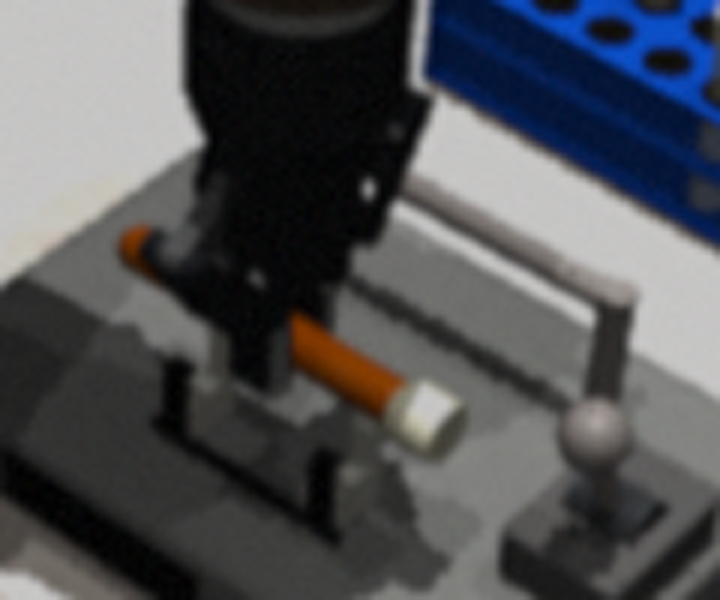

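The tube is level and centred over the two forks: the jaw arms are at (175,390) and (322,490), and the gripper lies between them. Descending.

>>> drive_tool:
  deltas:
    - [[-0.06,0.05,0.6],[0,0,0]]
    - [[0,0,0.6],[0,0,0]]
    - [[0,0,0.6],[0,0,0]]
    - [[0,0,0.4],[0,0,0]]
    - [[0,0,0.3],[0,0,0]]
    - [[0,0,0.2],[0,0,0]]

```text
clock: 7.95
position: [540.3, -12.2, 82.9]
ee_rot: [0.774, -0.634, -0.0, 0.002]
contact_force: [-5.8, 0.1, 7.0]
gripper_width: 16.0
grasp_force: 59.5
```

>>> drive_tool:
  deltas:
    - [[0,0.12,0.2],[0,0,0]]
    - [[0,0,0.3],[0,0,0]]
    - [[0,0,0.3],[0,0,0]]
    - [[0,0,0.2],[0,0,0]]
    - [[0,0,0],[0,0,0]]

```text
clock: 8.45
position: [539.8, -12.0, 72.2]
ee_rot: [0.774, -0.634, -0.0, 0.001]
contact_force: [-1.5, -0.2, 3.9]
gripper_width: 16.2
grasp_force: 59.3
```

>>> drive_tool:
  deltas:
    - [[0,0,0.1],[0,0,0]]
    - [[0,0,0.1],[0,0,0]]
    - [[0,0,0],[0,0,0]]

```text
clock: 8.75
position: [539.9, -12.0, 72.0]
ee_rot: [0.774, -0.633, 0.0, 0.001]
contact_force: [-5.2, 0.6, 13.7]
gripper_width: 16.3
grasp_force: 60.3
```

The tube is on the floor: z has stopped while the force rises. Releasing.

>>> drive_tool:
  deltas:
    - [[0,0,-0.15],[0,0,0]]
    - [[0,0,0],[0,0,0]]
    - [[0,0,0],[0,0,0]]
    - [[0,0,0],[0,0,0]]
  claw: 4

```text
clock: 9.15
position: [539.7, -12.1, 71.1]
ee_rot: [0.773, -0.634, -0.0, 0.001]
contact_force: [0.5, 0.3, -0.2]
gripper_width: 40.2
grasp_force: 0.0
```

>>> drive_tool:
  deltas:
    - [[0,0,-1],[0,0,0]]
    - [[0,0,-2],[0,0,0]]
    - [[0,0,-4],[0,0,0]]
    - [[0,0,-4],[0,0,0]]
    - [[0,0,-4],[0,0,0]]
    - [[0,0,-2],[0,0,0]]
    - [[0,0,0],[0,0,0]]

```text
clock: 9.85
position: [542.1, -11.5, 246.4]
ee_rot: [0.774, -0.634, 0.003, -0.002]
contact_force: [-0.4, 0.1, -0.1]
gripper_width: 40.0
grasp_force: 0.0
```

Run:
```python
from h import *
import pickle
I={n:get_image(n) for n in("side","top")}; pickle.dump(I,open("ims4.pkl","wb"))
ims=pickle.load(open("ims.pkl","rb")); T,S=ims["top"],ims["side"]
# long saddle: bright mask inside the mat, its outline corners
for n,(x0,y0,x1,y1) in{"top":(450,245,486,280),"side":(405,385,455,435)}.items():
    g=I[n]["img"][y0:y1,x0:x1].max(2); 
    m=((g>95)&((np.arange(y1-y0)[:,None])<999)).astype(np.uint8)
    cs=sorted(cv2.findContours(m,cv2.RETR_EXTERNAL,cv2.CHAIN_APPROX_NONE)[0],key=cv2.contourArea)
    for c in cs[-2:]: print(n,cv2.contourArea(c),(cv2.boxPoints(cv2.minAreaRect(c))+[x0,y0]).round(1).tolist())
def crop(n,x,y,w,h,W,H): return cv2.resize(I[n]["img"][y:y+h,x:x+w,::-1],(W,H),interpolation=cv2.INTER_CUBIC)
cv2.imwrite("pics/e1.png",np.hstack([crop("side",300,190,100,100,400,400),crop("side",400,380,60,60,400,400)]))
go(450,-370,180,-20)
```

```text
top 467.5 [[457.0, 245.0], [485.0, 245.0], [485.0, 279.0], [457.0, 279.0]]
side 48.5 [[445.0, 423.0], [454.0, 423.0], [454.0, 434.0], [445.0, 434.0]]
side 550.5 [[413.4, 402.2], [421.8, 385.4], [452.2, 400.6], [443.8, 417.4]]
t 9.95 pos [539.8 -11.6 242. ] yaw -78.67 j1,j6 [ 0.28 -0.08]
turn(tool) deg [ 7.000e-02 -3.000e-02 -5.867e+01] then shift cm [ 3.82 36.75  6.2 ]
```

View pics/e1.png

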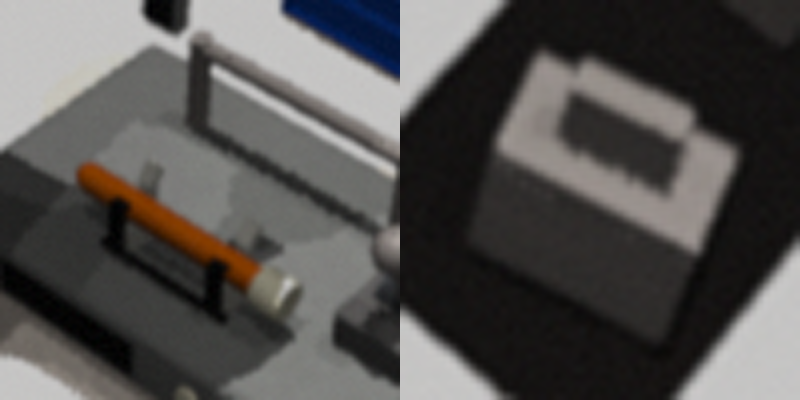

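Run:
```python
exec(open('m.py').read().split('for n,(a,b)')[0])
e=lambda x,y:(400+x/6.667-.43,380+y/6.667-.43)
C=[e(540,48),e(738,152),e(700,252),e(497,143)]
P=np.array([onz(S,*c,57)[:2] for c in C]); print(P.round(1).tolist(),P.mean(0))
for a,b in((0,1),(3,2)): d=P[b]-P[a]; print(np.degrees(np.arctan2(d[1],d[0])),np.hypot(*d))
Q=np.array([onz(T,*pairs[k_][0],57)[:2] for k_ in("sA","sB","sC","sD")]); print(Q.round(1).tolist(),Q.mean(0))
for a,b in((0,1),(3,2)): d=Q[b]-Q[a]; print(np.degrees(np.arctan2(d[1],d[0])),np.hypot(*d))
# rib top (z 83) corners
for p in((582,58),(694,112),(690,135),(575,85)): print("rib",onz(S,*e(*p),83).round(1))
```

```text
[[540.0, -400.0], [558.1, -449.4], [528.3, -460.7], [509.9, -411.1]] [ 534.10065198 -430.29963612]
-69.93093907514033 52.66386505279222
-69.70715044362855 52.923945989107445
[[455.1, -335.3], [475.1, -387.2], [450.3, -398.2], [425.0, -350.2]] [ 451.38375996 -367.72858999]
-68.91749962635153 55.68602287680533
-62.12069447327818 54.22020793499286
rib [ 530.2 -414.    83. ]
rib [ 541.1 -440.3   83. ]
rib [ 535.2 -443.7   83. ]
rib [ 522.8 -417.9   83. ]
```

Run:
```python
exec(open('m.py').read().split('for n,(a,b)')[0])
e=lambda x,y:(400+(x-400)/6.667-.43,380+y/6.667-.43)
P=np.array([onz(S,*e(*c),57)[:2] for c in((540,48),(738,152),(700,252),(497,143))]); print(P.round(1).tolist(),P.mean(0))
for a,b in((0,1),(3,2)): d=P[b]-P[a]; print(np.degrees(np.arctan2(d[1],d[0])),np.hypot(*d))
r=np.array([onz(S,*e(*p),83)[:2] for p in((582,58),(694,112),(690,135),(575,85))]); print(r.round(1).tolist(),r.mean(0))
go(451.4,-368,150,-68)
```

```text
[[454.7, -337.5], [475.0, -388.5], [447.1, -401.3], [426.6, -350.1]] [ 450.84670295 -369.33776907]
-68.36805912139762 54.92562470181211
-68.16238354980044 55.189075528082014
[[447.9, -353.8], [460.0, -380.9], [454.6, -384.6], [441.1, -358.1]] [ 450.90952265 -369.36899385]
t 9.95 pos [539.8 -11.6 242. ] yaw -78.67 j1,j6 [ 0.28 -0.08]
turn(tool) deg [  0.05  -0.05 -10.67] then shift cm [29.73 21.55  9.2 ]
```

The tube is clipped with both jaw arms over it. The two views agree on the long saddle: centre (451,-369), yaw -68°. Moving there.

>>> drive_tool:
  deltas:
    - [[0,0,0],[0,0,-5.3]]
    - [[0,0,0],[0,0,-5.2]]
    - [[3.3,2.4,0.8],[0,0,0]]
    - [[3.3,2.4,0.8],[0,0,0]]
    - [[3.3,2.4,0.8],[0,0,0]]
    - [[3.3,2.4,0.8],[0,0,0]]
    - [[3.3,2.4,0.8],[0,0,0]]
    - [[3.3,2.4,0.8],[0,0,0]]
    - [[3.3,2.4,0.8],[0,0,0]]
    - [[3.3,2.4,0.8],[0,0,0]]
    - [[3.3,2.35,0.8],[0,0,0]]
    - [[0,0,0],[0,0,0]]
  claw: 4.5

```text
clock: 11.15
position: [447.6, -370.5, 166.8]
ee_rot: [0.827, -0.563, -0.003, 0.002]
contact_force: [-0.1, -0.0, -0.3]
gripper_width: 45.3
grasp_force: 0.0
```

```bash
python3 -c "
from h import *
go(451,-368.7,64,-68.2)"
```

```text
t 11.15 pos [ 447.6 -370.5  166.8] yaw -68.49 j1,j6 [-0.41  0.79]
turn(tool) deg [ 0.36  0.19 -0.29] then shift cm [-0.04 -0.39 10.28]
```

>>> drive_tool:
  deltas:
    - [[0,-0.35,3],[0.3,0.2,-0.2]]
    - [[0,0,3],[0,0,0]]
    - [[0,0,1.5],[0,0,0]]
    - [[0,0,0],[0,0,0]]
    - [[0,0,0],[0,0,0]]

```text
clock: 11.65
position: [453.9, -366.2, 95.0]
ee_rot: [0.829, -0.559, 0.002, 0.0]
contact_force: [-0.2, -0.0, 0.2]
gripper_width: 44.6
grasp_force: 0.0
```

Run:
```python
from h import *
go(451,-368.7,63,-68.2)
```

```text
t 11.65 pos [ 453.9 -366.2   95. ] yaw -67.92 j1,j6 [-0.4   0.79]
turn(tool) deg [-0.13 -0.22  0.28] then shift cm [0.12 0.36 3.2 ]
```

>>> drive_tool:
  deltas:
    - [[0.1,0.25,1.2],[0,0,0]]
    - [[0,0,1],[0,0,0]]
    - [[0,0,0.7],[0,0,0]]
    - [[0,0,0],[0,0,0]]
    - [[0,0,0],[0,0,0]]

```text
clock: 12.15
position: [452.3, -368.6, 66.4]
ee_rot: [0.829, -0.559, 0.003, -0.0]
contact_force: [-0.5, -0.7, 0.4]
gripper_width: 45.0
grasp_force: 0.0
```

Run:
```python
from h import *
go(451,-368.7,62,-68.2)
```

```text
t 12.15 pos [ 452.3 -368.6   66.4] yaw -67.95 j1,j6 [-0.41  0.79]
turn(tool) deg [-0.19 -0.28  0.25] then shift cm [-0.04  0.12  0.44]
```

>>> drive_tool:
  deltas:
    - [[0,0.1,0.2],[0,0,0]]
    - [[0,0,0],[0,0,0]]
    - [[0,0,0],[0,0,0]]
    - [[0,0,0],[0,0,0]]
    - [[0,0,0],[0,0,0]]
    - [[0,0,0],[0,0,0]]
    - [[0,0,0],[0,0,0]]
    - [[0,0,0],[0,0,0]]
  claw: 0

```text
clock: 12.95
position: [451.4, -368.9, 64.6]
ee_rot: [0.829, -0.559, 0.003, -0.0]
contact_force: [-1.0, 0.2, 0.2]
gripper_width: 8.5
grasp_force: 60.6
```

>>> drive_tool:
  deltas:
    - [[0,0,-1],[0,0,0]]
    - [[0,0,-3],[0,0,0]]
    - [[0,0,-4],[0,0,0]]
    - [[0,0,-4],[0,0,0]]
    - [[0,0,-3],[0,0,0]]
    - [[0,0,-2],[0,0,0]]
    - [[0,0,0],[0,0,0]]
    - [[0,0,0],[0,0,0]]

```text
clock: 13.75
position: [449.9, -367.8, 233.7]
ee_rot: [0.829, -0.559, 0.002, -0.001]
contact_force: [0.2, 0.5, -2.2]
gripper_width: 8.3
grasp_force: 60.2
```

Run:
```python
from h import *
go(643.2,9.5,230,-78.5)
```

```text
t 13.75 pos [ 449.9 -367.8  233.7] yaw -67.98 j1,j6 [-0.41  0.79]
turn(tool) deg [-0.23 -0.17 10.52] then shift cm [-33.12 -26.46   0.37]
```

>>> drive_tool:
  deltas:
    - [[0,0,0],[-0.2,-0.2,5.2]]
    - [[0,0,0],[0,0,5.3]]
    - [[-2.5,-2.0,0],[0,0,0]]
    - [[-3.6,-2.9,0],[0,0,0]]
    - [[-3.6,-2.9,0],[0,0,0]]
    - [[-3.6,-2.9,0],[0,0,0]]
    - [[-3.6,-2.9,0],[0,0,0]]
    - [[-3.6,-2.9,0],[0,0,0]]
    - [[-3.6,-2.9,0],[0,0,0]]
    - [[-3.6,-2.9,0],[0,0,0]]
    - [[-3.4,-2.5,0],[0,0,0]]
    - [[-2,-1.7,0],[0,0,0]]

```text
clock: 14.95
position: [643.6, 12.0, 230.8]
ee_rot: [0.775, -0.632, -0.001, 0.002]
contact_force: [0.1, -0.0, -3.2]
gripper_width: 8.5
grasp_force: 60.2
```

>>> drive_tool:
  deltas:
    - [[0,0,0],[0,0,0]]
    - [[0,0,0],[0,0,0]]
    - [[0,0,0],[0,0,0]]

```text
clock: 15.25
position: [642.9, 8.2, 232.7]
ee_rot: [0.774, -0.633, -0.0, 0.001]
contact_force: [-0.2, -0.3, -2.5]
gripper_width: 8.7
grasp_force: 60.1
```

Run:
```python
from h import *
import pickle
go(643.2,9.5,200,-78.5)
I=get_image("side"); pickle.dump(I,open("s5.pkl","wb"))
cv2.imwrite("pics/f1.png",cv2.resize(I["img"][150:260,320:440,::-1],(654,600),interpolation=cv2.INTER_CUBIC))
```

```text
t 15.25 pos [642.9   8.2 232.7] yaw -78.5 j1,j6 [ 0.26 -0.06]
turn(tool) deg [ 0.15 -0.07 -0.  ] then shift cm [-0.12 -0.06  3.27]
```

View pics/f1.png

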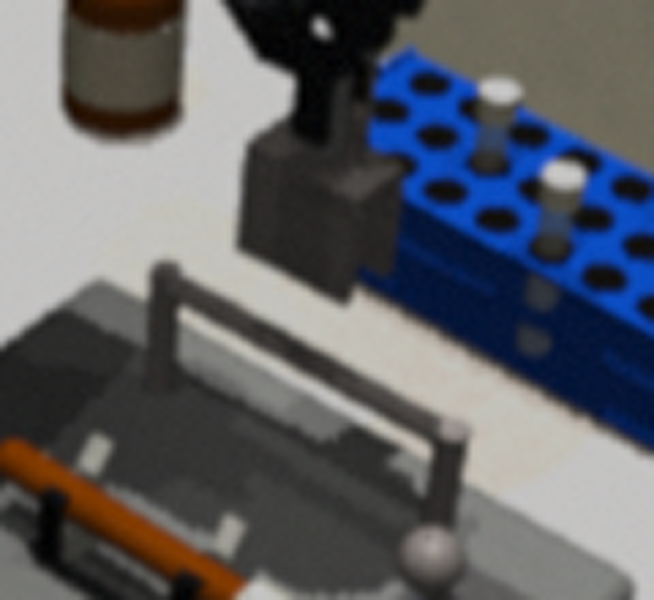

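The saddle hangs above the bar. Its near leg's lower edge runs from (240,247) to (345,302), and the bar runs from (165,275) to (455,435). Checking the offset in this same view.

Run:
```python
from h import *
import pickle
I=pickle.load(open("s5.pkl","rb")); e=lambda x,y:(320+x/5.45-.4,150+y/5.4545-.4)
a=np.radians(11.5); Rm=np.array([[np.cos(a),-np.sin(a)],[np.sin(a),np.cos(a)]]); c=np.array([643.2,9.5])
f=lambda p,z:(Rm.T@(onz(I,*e(*p),z)[:2]-c)).round(1)
print("leg",f((239,248),172),f((345,303),172)," top bridge",f((249,143),225),f((358,183),225))
print("far leg outer corner",f((387,277),172))
# bar lower/upper edges profile across mid
print("bar",f((170,280),120),f((440,430),120),"top of post",f((165,270),126),f((452,430),126))
for x in (200,240,380,420):
    col=I["img"][:,int(320+x/5.45),1][190:235].astype(int); print(x,col.tolist())
```

```text
leg [-14.5  25.5] [-13.7 -27.3]  top bridge [-15.3  24.2] [ -7.5 -22.7]
far leg outer corner [ 10.7 -29.9]
bar [ 2.1 72.4] [  1.4 -69.6] top of post [-0.  73.8] [ -1.2 -76.5]
200 [194, 195, 193, 194, 195, 193, 194, 194, 196, 195, 190, 164, 110, 69, 61, 56, 63, 116, 172, 188, 171, 136, 126, 128, 129, 122, 111, 100, 82, 56, 43, 47, 52, 54, 52, 55, 53, 53, 53, 54, 54, 52, 52, 52, 53]
240 [69, 61, 58, 53, 50, 74, 130, 180, 194, 195, 192, 193, 195, 194, 190, 171, 125, 78, 61, 58, 56, 85, 146, 186, 183, 152, 130, 128, 130, 126, 120, 109, 92, 66, 49, 54, 63, 66, 64, 61, 53, 51, 55, 55, 53]
380 [39, 38, 37, 37, 36, 36, 37, 37, 36, 36, 30, 24, 23, 42, 79, 127, 166, 182, 190, 193, 193, 192, 192, 192, 191, 193, 193, 194, 190, 168, 116, 80, 72, 65, 59, 86, 146, 186, 182, 139, 76, 46, 43, 46, 48]
420 [24, 21, 20, 21, 20, 25, 31, 29, 23, 19, 21, 19, 21, 21, 21, 22, 22, 27, 54, 104, 153, 174, 182, 190, 189, 188, 189, 189, 189, 189, 191, 194, 188, 179, 143, 94, 70, 68, 60, 68, 120, 172, 185, 170, 140]
```

Run:
```python
from h import *
import pickle
I=pickle.load(open("s5.pkl","rb"))
a=np.radians(11.5); Rm=np.array([[np.cos(a),-np.sin(a)],[np.sin(a),np.cos(a)]]); c=np.array([643.2,9.5])
for p in((356,204.7),(364,208.8),(389,222.7),(397,227.4)): print((Rm.T@(onz(I,*p,120)[:2]-c)).round(1))
# near-leg bottom edge: first column-wise bright jump below dark leg
for u in(366,370,374,378,382):
    print(u,I["img"][190:212,u,1].tolist())
for v in(193,196,199): print("row",v,I["img"][v,360:398,1].tolist())
```

```text
[-0.5 54.6]
[ 0.4 31.5]
[  0.1 -39.8]
[ -0.7 -62.2]
366 [40, 42, 41, 41, 40, 41, 69, 129, 179, 192, 194, 193, 195, 194, 194, 193, 180, 140, 83, 52, 54, 54]
370 [42, 41, 42, 37, 38, 37, 38, 38, 68, 128, 182, 194, 192, 195, 194, 194, 195, 195, 181, 138, 73, 47]
374 [38, 40, 37, 38, 35, 34, 36, 35, 37, 34, 54, 116, 175, 192, 195, 194, 193, 194, 194, 196, 188, 156]
378 [37, 37, 36, 38, 37, 37, 38, 35, 37, 35, 34, 35, 47, 96, 159, 189, 195, 194, 194, 194, 194, 193]
382 [44, 42, 42, 42, 40, 43, 44, 44, 43, 44, 41, 40, 39, 38, 52, 100, 162, 191, 196, 194, 190, 190]
row 193 [194, 195, 179, 118, 53, 40, 41, 39, 40, 42, 37, 36, 37, 35, 38, 36, 37, 38, 38, 39, 39, 41, 42, 44, 40, 39, 38, 35, 38, 37, 37, 37, 35, 28, 27, 23, 22, 21]
row 196 [194, 194, 187, 162, 130, 97, 69, 51, 42, 38, 38, 37, 35, 36, 36, 36, 36, 35, 38, 37, 41, 42, 44, 42, 40, 39, 36, 35, 35, 37, 36, 33, 27, 22, 24, 27, 30, 31]
row 199 [193, 194, 194, 194, 195, 194, 192, 189, 180, 161, 128, 97, 65, 43, 34, 35, 36, 35, 35, 36, 39, 43, 44, 39, 38, 31, 25, 32, 34, 36, 36, 31, 27, 23, 19, 21, 22, 19]
```

>>> drive_tool:
  deltas:
    - [[0,0.1,1.5],[0,0,0]]
    - [[0,0,1.5],[0,0,0]]
    - [[0,0,0.8],[0,0,0]]
    - [[0,0,0.6],[0,0,0]]
    - [[0,0,0.6],[0,0,0]]
    - [[0,0,0.3],[0,0,0]]
    - [[0,0,0],[0,0,0]]
    - [[0,0,0],[0,0,0]]

```text
clock: 16.1
position: [643.2, 8.7, 181.6]
ee_rot: [0.775, -0.632, 0.001, -0.0]
contact_force: [0.5, -0.6, -2.8]
gripper_width: 8.6
grasp_force: 60.1
```

>>> drive_tool:
  deltas:
    - [[0,0.05,0.4],[0,0,0]]
    - [[0,0,0.5],[0,0,0]]
    - [[0,0,0.5],[0,0,0]]
    - [[0,0,0.5],[0,0,0]]
    - [[0,0,0.5],[0,0,0]]
    - [[0,0,0.5],[0,0,0]]
    - [[0,0,0.4],[0,0,0]]
    - [[0,0,0.2],[0,0,0]]
    - [[0,0,0.1],[0,0,0]]
    - [[0,0,0],[0,0,0]]
    - [[0,0,0],[0,0,0]]

```text
clock: 17.2
position: [642.6, 8.6, 145.4]
ee_rot: [0.775, -0.632, 0.001, -0.0]
contact_force: [0.3, 0.1, -2.7]
gripper_width: 8.8
grasp_force: 60.2
```

>>> drive_tool:
  deltas:
    - [[0,0,0.1],[0,0,0]]
    - [[0,0,0.1],[0,0,0]]
    - [[0,0,0.1],[0,0,0]]
    - [[0,0,0.05],[0,0,0]]
    - [[0,0,0],[0,0,0]]
    - [[0,0,0],[0,0,0]]

```text
clock: 17.8
position: [642.5, 8.6, 141.7]
ee_rot: [0.775, -0.632, 0.001, 0.0]
contact_force: [-0.2, -0.3, -1.8]
gripper_width: 8.7
grasp_force: 60.3
```

Nearly resting; one more millimetre.

>>> drive_tool:
  deltas:
    - [[0,0,0.1],[0,0,0]]
    - [[0,0,0.05],[0,0,0]]
    - [[0,0,0],[0,0,0]]

```text
clock: 18.1
position: [642.5, 8.6, 141.5]
ee_rot: [0.775, -0.632, 0.001, -0.0]
contact_force: [-3.9, 1.0, 5.5]
gripper_width: 9.1
grasp_force: 61.3
```

Seated on the bar. Release.

>>> drive_tool:
  deltas:
    - [[0,0,-0.08],[0,0,0]]
    - [[0,0,0],[0,0,0]]
    - [[0,0,0],[0,0,0]]
    - [[0,0,0],[0,0,0]]
    - [[0,0,0],[0,0,0]]
  claw: 3.5

```text
clock: 18.6
position: [642.5, 8.5, 140.7]
ee_rot: [0.775, -0.632, 0.001, 0.0]
contact_force: [-0.1, -0.4, 0.1]
gripper_width: 34.8
grasp_force: 0.0
```

>>> drive_tool:
  deltas:
    - [[0,0,-0.5],[0,0,0]]
    - [[0,0,-1],[0,0,0]]
    - [[0,0,-2],[0,0,0]]
    - [[0,0,-3],[0,0,0]]
    - [[0,0,-3],[0,0,0]]
    - [[0,0,-1],[0,0,0]]
    - [[0,0,0],[0,0,0]]
    - [[0,0,0],[0,0,0]]
  claw: 3.5

```text
clock: 19.4
position: [641.7, 8.7, 245.1]
ee_rot: [0.775, -0.633, -0.0, 0.001]
contact_force: [-0.1, -0.5, -1.8]
gripper_width: 35.1
grasp_force: 0.0
```

Run:
```python
from h import *
import pickle
I={n:get_image(n) for n in("side","top")}; pickle.dump(I,open("ims6.pkl","wb"))
cv2.imwrite("pics/g1.png",cv2.resize(I["side"]["img"][180:290,300:440,::-1],(763,600),interpolation=cv2.INTER_CUBIC))
a=np.radians(11.5); Rm=np.array([[np.cos(a),-np.sin(a)],[np.sin(a),np.cos(a)]]); c=np.array([588.8,-2.])
p=Rm@[-55,-117]+c; print(p); go(*p,220,-78.5)
```

```text
[ 558.23018957 -127.61642683]
t 19.5 pos [641.5   8.6 244.1] yaw -78.47 j1,j6 [ 0.27 -0.06]
turn(tool) deg [ 0.17 -0.05  0.03] then shift cm [11.69 10.87  2.41]
```

View pics/g1.png

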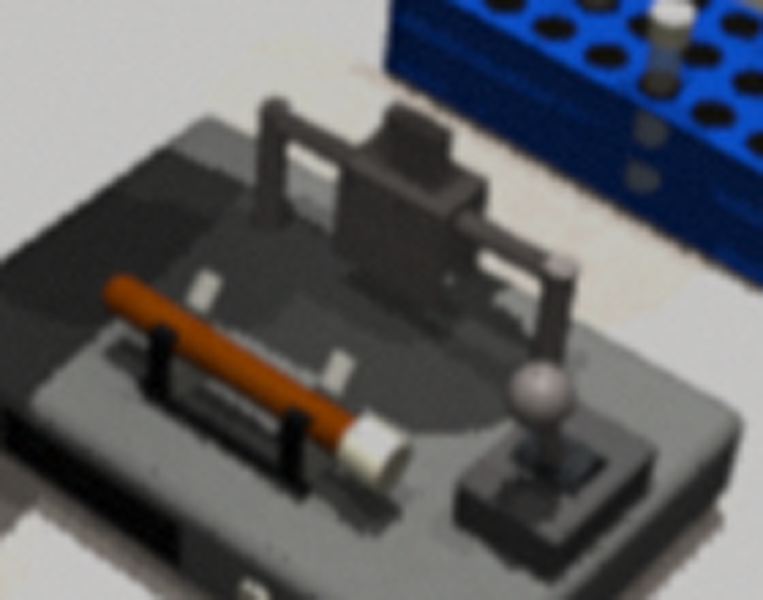

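The tube is clipped and the saddle sits astride the bar, with the lever ball at (540,390) in the crop. Next I'll shut the fingers and go to the robot side of the lever.

>>> drive_tool:
  deltas:
    - [[2.9,2.8,0],[0,0,0]]
    - [[2.9,2.8,0],[0,0,0]]
    - [[2.9,2.8,0],[0,0,0]]
    - [[2.9,2.8,0],[0,0,0]]
    - [[0,0,0],[0,0,0]]
    - [[0,0,3],[0,0,0]]
    - [[0,0,4],[0,0,0]]
    - [[0,0,4],[0,0,0]]
    - [[0,0,1.9],[0,0,0]]
    - [[0,0,0],[0,0,0]]
    - [[0,0,0],[0,0,0]]
  claw: 0

```text
clock: 20.6
position: [556.3, -127.4, 116.8]
ee_rot: [0.775, -0.632, 0.0, 0.001]
contact_force: [0.5, 0.7, 0.1]
gripper_width: -0.0
grasp_force: 0.0
```

>>> drive_tool:
  deltas:
    - [[0,-0.7,0],[0,0,0]]
    - [[0,-0.7,0],[0,0,0]]
    - [[0,-0.7,0],[0,0,0]]
    - [[0,0,0],[0,0,0]]

```text
clock: 21.0
position: [578.3, -123.0, 117.8]
ee_rot: [0.775, -0.632, 0.002, -0.001]
contact_force: [0.2, -0.6, -1.1]
gripper_width: -0.1
grasp_force: 0.0
```

>>> drive_tool:
  deltas:
    - [[0,-0.5,0],[0,0,0]]
    - [[0,-0.5,0],[0,0,0]]
    - [[0,-0.5,0],[0,0,0]]
    - [[0,-0.5,0],[0,0,0]]
    - [[0,-0.4,0],[0,0,0]]
    - [[0,0,0],[0,0,0]]

```text
clock: 21.6
position: [600.9, -118.3, 116.9]
ee_rot: [0.775, -0.632, 0.001, -0.0]
contact_force: [0.6, -0.1, 1.0]
gripper_width: 0.2
grasp_force: 0.0
```

>>> drive_tool:
  deltas:
    - [[0,-0.4,0],[0,0,0]]
    - [[0,-0.4,0],[0,0,0]]
    - [[0,-0.3,0],[0,0,0]]
    - [[0,0,0],[0,0,0]]

```text
clock: 22.0
position: [611.2, -116.2, 116.8]
ee_rot: [0.775, -0.632, 0.001, 0.0]
contact_force: [-0.5, -0.3, -0.8]
gripper_width: 0.3
grasp_force: 0.2
```

>>> drive_tool:
  deltas:
    - [[0,-0.3,0],[0,0,0]]
    - [[0,-0.3,0],[0,0,0]]
    - [[0,-0.2,0],[0,0,0]]
    - [[0,0,0],[0,0,0]]

```text
clock: 22.4
position: [614.1, -115.6, 116.8]
ee_rot: [0.774, -0.633, -0.003, 0.004]
contact_force: [-11.5, -0.8, 5.0]
gripper_width: 0.0
grasp_force: 5.6
```

Run:
```python
from h import *
I=get_image("side")
cv2.imwrite("pics/g2.png",cv2.resize(I["img"][180:290,300:440,::-1],(763,600),interpolation=cv2.INTER_CUBIC))
```

```text
(no output)
```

View pics/g2.png

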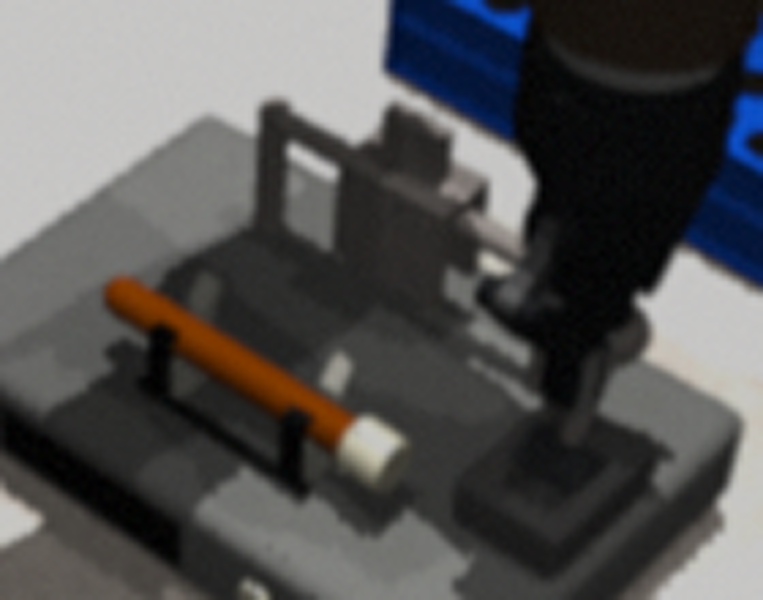

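The lever now leans to the far side (ball at about (632,335)), and the force shows it is at its stop. A slight extra push, then retreat.

>>> drive_tool:
  deltas:
    - [[0,-0.2,0],[0,0,0]]
    - [[0,0,0],[0,0,0]]
    - [[0,0.8,0],[0,0,0]]
    - [[0,2,0],[0,0,0]]
    - [[0,2,0],[0,0,0]]
    - [[0,0,-3],[0,0,0]]
    - [[0,0,-4],[0,0,0]]
    - [[0,0,-4],[0,0,0]]
    - [[4,2,0],[0,0,0]]
    - [[4,2,0],[0,0,0]]
    - [[0,0,0],[0,0,0]]
    - [[0,0,0],[0,0,0]]

```text
clock: 23.65
position: [550.8, -211.1, 227.6]
ee_rot: [0.774, -0.633, 0.002, -0.0]
contact_force: [-0.2, 0.2, 0.4]
gripper_width: 0.3
grasp_force: 0.0
```

Run:
```python
from h import *
exec(open('m.py').read().split('t=lambda')[0])
I={n:get_image(n) for n in("side","top")}
B=[]
# ball: grey blob centre found on difference between before/after in the lever region
for n,(x0,y0,x1,y1) in{"top":(365,195,400,225),"side":(385,230,435,280)}.items():
    d=I[n]["img"].astype(int).sum(2)-ims[n]["img"].astype(int).sum(2); r=cv2.GaussianBlur(np.maximum(d,0).astype(np.float32),(5,5),0)[y0:y1,x0:x1]
    v,u=np.unravel_index(r.argmax(),r.shape); B.append((u+x0,v+y0)); print(n,B[-1],r.max())
print(tri(I["top"],B[0],I["side"],B[1]),arm.read_state()["position"])
cv2.imwrite("pics/g3.png",cv2.resize(I["side"]["img"][180:290,300:440,::-1],(763,600),interpolation=cv2.INTER_CUBIC))
```

```text
top (np.int64(374), np.int64(210)) 272.875
side (np.int64(395), np.int64(255)) 197.14844
(array([ 598.86645773, -105.15540561,  110.48917053]), np.float64(2.7579751762740736)) [ 550.97174842 -209.76275073  227.35865238]
```

View pics/g3.png

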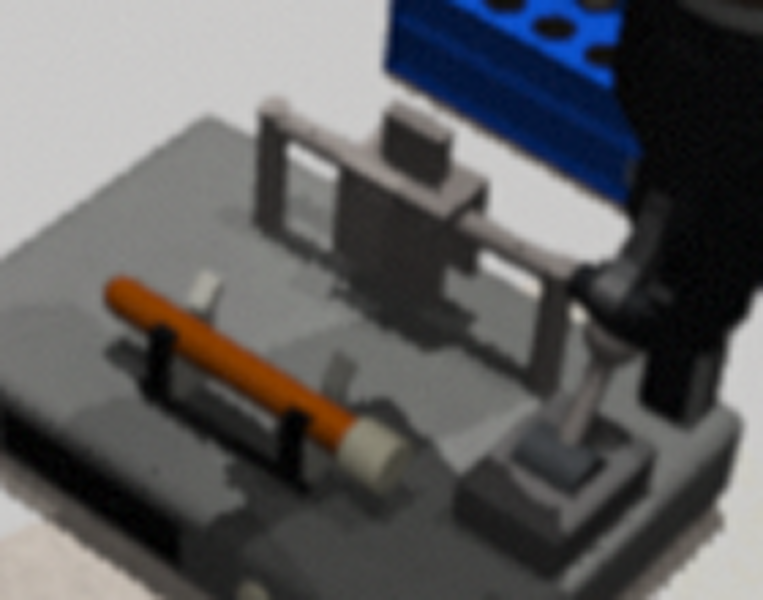

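Run:
```python
exec(open('h.py').read())
exec(open('m.py').read().split('t=lambda')[0])
a=np.radians(11.5); Rm=np.array([[np.cos(a),-np.sin(a)],[np.sin(a),np.cos(a)]])
for th in(0,.6,.85,1.):
    f=th-.5; r=55 # ball about pivot at z~86
    p=Rm@[r*np.sin(f),-117]+[588.8,-2]; u,v=proj(S,np.array([*p,86+r*np.cos(f)])); print(th,((u-300)*5.45).round(),((v-180)*5.45).round())
```

```text
0 527.0 405.0
0.6 578.0 348.0
0.85 597.0 336.0
1.0 607.0 332.0
```

```bash
python3 -c "
from h import *
print(arm.job_done())"
```

```text
the job is handed in; nothing more can be done
None
```

The job is handed in at about 24 s on the clock, with the tube clipped, the long saddle astride the bar and the lever pushed to its stop; no verdict came back, the lever's angle was judged from its stop force and the pictures, and nothing came near the short saddle, jar or beaker.

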